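# Eject a finished stone cast from the demoulding stand and file it in its work pan

## Task

One bay of the two-bay demoulding stand holds the finished stone cast with the horseshoe tooth ridge; the other holds a plain flat-topped blank that must stay where it is. Press the spring ejector of the finished cast's bay all the way home so that the cast is pushed clear of the lips (do not pull it out with the gripper), then pick it up and set it down gently, ridge up, on the floor of the work pan beside the cast already there. Leave everything else where it is, and do not drop or fling the cast.

Things in the scene. Friction and masses are not known exactly. Their poses are not given: they have to be found in the camera images.
- stand: Fixed aluminium two-bay demoulding stand, 220 (x) x 235 (y) mm, flat deck 20 mm above the table. Origin on the table; the deck spans local x -110 to 110, local y -105 to 130. Bays at local x = -60 and +60, each with an ejector at its +y end; parts leave along local -y onto the flat open end of the deck. Behind each ejector (local y 103 to 127) is a low spring housing, 34 mm wide, top 44 mm up.
- bay_near (a point): Middle of the bay at local x = -60 mm of the stand, at deck height (local y = 20 mm, z = 20 mm); axes parallel to the stand's. Two grey side rails with inward lips run from local y of the stand = -5 to 58 mm (outer faces 37.5 mm each side, channel 59 mm wide, gap between lips 47 mm, lips 42 to 47 mm above the table). The lips hold the part down: it can only leave along -y.
- bay_far (a point): The same for the bay at local x = +60 mm of the stand.
- ejector_near (a joint): Spring ejector slide of the bay at local x = -60 mm, in m: 0 at rest, 0.072 fully home against its stop; grows as it is pushed along the stand's local -y. Spring force 3.3 N at rest to 11.2 N fully home, damping about 18 N per m/s; springs back when let go, leaving the ejected part on the deck. Its pusher meets the part within the first 1 to 4 mm.
- ejector_far (a joint): The same for the bay at local x = +60.
- plate_near (a point): Point on the rear face (stand's +y face, the one to press) of the near ejector's upright steel thumb plate, mid-width, 80 mm above the table; moves with the slide, at rest at local y = 92 mm of the stand. The plate is 42 mm wide (x), 12 mm thick (from this point towards -y), its top 95 mm above the table. Above 50 mm height, fingers pressing it clear the lips and housing.
- plate_far (a point): The same point on the far ejector's thumb plate.
- cast: The finished stone cast, loose, 0.13 to 0.25 kg: base 56 (x) x 70 (y) x 20 (z) mm with a horseshoe tooth ridge on top (44 x 57 mm, top 35 mm above the underside, open towards +y). Origin: middle of its underside. Starts in either bay, middle at local y = about 20 mm of the stand, axes parallel to the stand's. Fully ejected, its middle is at local y = -50 mm, clear of the lips.
- blank: Plain flat-topped blank of the same stone, 56 x 70 x 20 mm, no ridge, loose, in the other bay. Origin at the middle of its underside. Must not be moved.
- pan: Fixed open grey plastic work pan, 230 (x) x 150 (y) x 30 (z) mm outside, walls and floor 5 mm thick. Origin at the middle of its underside.
- partner: Opposing stone cast, same shape and size as the finished one, loose, already in the +x end of the pan (its middle 70 mm from the pan's middle, turned a quarter turn so that its 56 mm width lies along the pan's y). Origin at the middle of its underside. The rest of the pan, local x from -110 to +30 mm, is free.
- jar: Bystander: white jar, 64 mm wide, 75 mm tall, beyond the stand.
- spatula: Bystander: spatula, 170 mm long, lying beyond the stand.
- wax: Bystander: pale wax block, 75 x 45 x 18 mm, left of the stand.
- gauge: Bystander: round dial gauge, 60 mm wide, 15 mm tall, with a short stem, right of the pan.
- burbox: Bystander: black open box, 110 x 80 x 30 mm, beyond the pan.
- brush: Bystander: brush, 160 mm long, right of the pan.
Not all that is in view belongs to the job. What is shaped like the cast but pink or turquoise is not meant.

How it is judged:
By the outcome, as a careful person would: the job done as asked, in the order asked, and still so for the second after the job is handed in, with the robot touching nothing.
It also fails if it takes over 54 s, if anything falls off the work surface, if the arm or the gripper's body presses on something with over 40 N, if the wrist force passes 120 N, or if a joint passes its speed limit or range.

## Robot

A 6-joint arm with a two-finger parallel gripper is mounted at the origin on the work surface. World frame = base frame: x ahead of the robot, y to its left, z up, the work surface at z = 0. Lengths are in mm, angles in degrees, forces in N, time in s.
With the tool pointing down it reaches from about 350 to 850 mm from the base axis. Payload 8.1 kg.
Tool frame: the origin (TCP) lies on the centre line of the jaws, within the pads' length; the fingertips stand 19 mm ahead of it and the grasp point (between the pads) is the TCP (r.tip_reach is the z of the fingertips in the tool frame, in mm); z points along the fingers, y is the line along which they close (so a half turn about z gives the same grasp; the last joint's range is limited). The gripper opens to 85 mm and grips with 20 to 120 N. Pads are 22 mm wide; open, the fingers measure 114 mm over their backs; the gripper's body (76 mm by 85 mm) begins 54 mm behind the grasp point. The pads swing forward as they close: fully open they stand 13 mm farther back than shut.
Start: joints at [-80.982, 7.471, 85.268, -0, 87.261, -4.893], TCP at [144.273, -582.401, 250.292] pointing down, gripper open.
Joint ranges: [-169.43, 169.43], [-51.17, 129.36], [1.28, 143.12], [-76.62, 256.62], [0, 156.53], [-152.29, 152.29]. Speed limits (degrees/s): [136.94, 136.94, 159.86, 180, 180, 180].

## Interface

Orientations are given as [roll, pitch, yaw] about the fixed x, y, z axes, in that order (R = Rz(yaw) Ry(pitch) Rx(roll)).
In Python, from bench import r gives the robot as it stands. The module is installed in compiled form; this text tells all that it offers.
- The arm moves only by the shell command python3 -m handwheel 'ROWS' [FORCE]. ROWS is JSON, a list of rows, each a list of 7 numbers: the shift along the tool's x, y, z in m, then the turn, a rotation vector about the tool's x, y, z in degrees, then the finger opening in m, from 0 to 0.0854. In form: [[tx, ty, tz, ax, ay, az, claw], ...]. A call has 1 to 8 rows; each row shifts and turns the commanded pose from where the row before left it, along the tool's axes as they then stand; what a row does not reach is not made up. A row lasts 1/12 s, in which the tool goes at most 41.7 mm and 7.16 degrees, less where a joint would pass 70% of its speed; a pose out of reach is approached as far as the arm can. A call with a gripper value outside its range is refused whole. The fingers move at their own pace and stop on an object; FORCE is the grip in N (left out, the last holds). Time passes only in rows, so rows that do not move let the fingers close. It gives the time, the measured TCP pose, the force, the opening and the grip force at its end, in the units of the state.
- r.sense(): the state, without advancing time (a new reading comes with each control period).
- r.snapshot(name): name is "scene" or "side" or "wrist"; returns (picture, depth): 384x512x3 uint8, blue, green, red; 384x512 float32, mm along the optical axis (not along the pixel's ray), 0 where there is no reading.
- r.calibration(name): a dict with "vfov" (degrees; the focal length in pixels is half the picture's height over the tangent of half this angle, whatever the lens; pixels are square), "cx", "cy" (the principal point, pixels), "rvec" (rotation vector, rad) and "tvec" (3), from world to camera coordinates, as OpenCV has them; the wrist camera has in their place "tool_from_camera" (4x4, takes a point from camera to tool coordinates, whose origin is the TCP and whose axes are the flange's). Camera axes: x right, y down, z forward; pixel columns grow to the right and rows downward; lengths in mm; the calibration is good to about 2 mm. The wrist camera is an equidistant fisheye: a pixel r from the principal point sees the ray r / f radians off the axis. A picture is of the moment at which its call begins: read the wrist's pose just before it. calibration takes no time and is no camera call.
- r.hand_in(): hands the job in; it is judged then, once.
The state is a dict: "time": time; "joint_pos": joint angles; "qd": joint speeds; "joint_efforts": joint torques, N m; "tool_pos": TCP position; "tcp_rot": TCP orientation; "ft_force": force on the tool from outside, world axes, zero at the start; "wrist_torque": the same for the moment, N m; "finger_gap": finger opening in mm; "grip_force": force on a finger pad.
Only numpy, scipy, OpenCV 4.12 (cv2) and the standard library are available. Lean on these libraries where they do the work, as an engineer would, in place of code of your own. Each camera call takes 0.05 s, during which the arm holds its last target. There are 200 camera calls.

## Working session

There is one attempt and no reset: what is moved stays moved. The work goes in short steps, Python scripts to look and compute and a shell command to move; the robot and the scene stay as the last step left them, time stands still between calls to the robot, and variables do not carry over. Pictures are saved under pics/ and viewed, at most 10 in all, crops included, and the job is handed in when it is done.

```bash
mkdir -p pics; cat > h.py <<'E'
import numpy as np, cv2
from bench import r
from scipy.spatial.transform import Rotation as R
def cam(n):
    c=r.calibration(n); return c,192/np.tan(np.radians(c["vfov"])/2)
def cloud(n,dep):
    c,f=cam(n); v,u=np.mgrid[:384,:512]
    if n=="wrist":
        x=(u-c["cx"])/f;y=(v-c["cy"])/f;t=np.hypot(x,y)+1e-9
        k=np.tan(t)/t; P=np.stack([x*k*dep,y*k*dep,dep],-1)
        T=np.array(c["tool_from_camera"]); s=r.sense()
        P=P@T[:3,:3].T+T[:3,3]
        return P@R.from_euler('xyz',s["tcp_rot"],degrees=True).as_matrix().T+np.array(s["tool_pos"])
    P=np.stack([(u-c["cx"])/f*dep,(v-c["cy"])/f*dep,dep],-1)
    M=cv2.Rodrigues(np.array(c["rvec"],float))[0]
    return (P-np.array(c["tvec"]).ravel())@M
def snap(n,tag):
    im,d=r.snapshot(n); P=cloud(n,d); P[d<=0]=np.nan
    cv2.imwrite(f"pics/{tag}.png",im); np.save(f"{tag}.npy",P); return im,P
E
python3 - <<'E'
from h import *
a,_=snap("scene","s0"); b,_=snap("side","d0")
cv2.imwrite("pics/both.png",cv2.resize(np.vstack([a,b]),(800,1200))[:600]); cv2.imwrite("pics/d0b.png",cv2.resize(b,(800,600)))
print(r.sense(), r.calibration("wrist"))
for n in("scene","side"):
  c=r.calibration(n);M=cv2.Rodrigues(np.array(c["rvec"],float))[0];print(n,-M.T@np.array(c["tvec"]).ravel(),M[2])
E
```

```text
{'time': 0.1, 'joint_pos': array([-8.09831738e+01,  7.51209604e+00,  8.53245403e+01,  6.17499783e-04,
        8.72632779e+01, -4.89314909e+00]), 'qd': array([ 0.07750476, -0.1594464 , -0.20993589, -0.0059752 ,  0.02402134,
        0.02707492]), 'joint_efforts': array([ 2.31751197e-03, -5.70951319e+01, -5.01943123e+01, -9.90873900e-05,
        8.17394553e-03, -2.09657111e-05]), 'tool_pos': array([ 144.18641911, -581.91848061,  249.32123136]), 'tcp_rot': array([-1.79900503e+02, -9.13695107e-03,  1.39099374e+01]), 'ft_force': array([ 0.71377141, -0.16587356,  0.02086649]), 'wrist_torque': array([ 0.00462383,  0.02549192, -0.01558682]), 'grip_force': 0.0, 'finger_gap': 85.20346004927073} {'vfov': 65.70646984690485, 'cx': 257.2958385275846, 'cy': 192.79297977842933, 'tool_from_camera': array([[-5.91016839e-04, -9.58858065e-01, -2.83885296e-01,
         7.23919137e+01],
       [ 9.99999347e-01, -8.44369462e-04,  7.70078683e-04,
        -1.52768979e-01],
       [-9.78100231e-04, -2.83884656e-01,  9.58857938e-01,
        -1.22885300e+02],
       [ 0.00000000e+00,  0.00000000e+00,  0.00000000e+00,
         1.00000000e+00]])}
scene [1395.7028442   550.91409402 1066.61524876] [-0.59127723 -0.40251023 -0.69883957]
side [ 133.619551   -638.97154743 1001.71677864] [ 0.35491465  0.53247786 -0.76844188]
```

View pics/both.png

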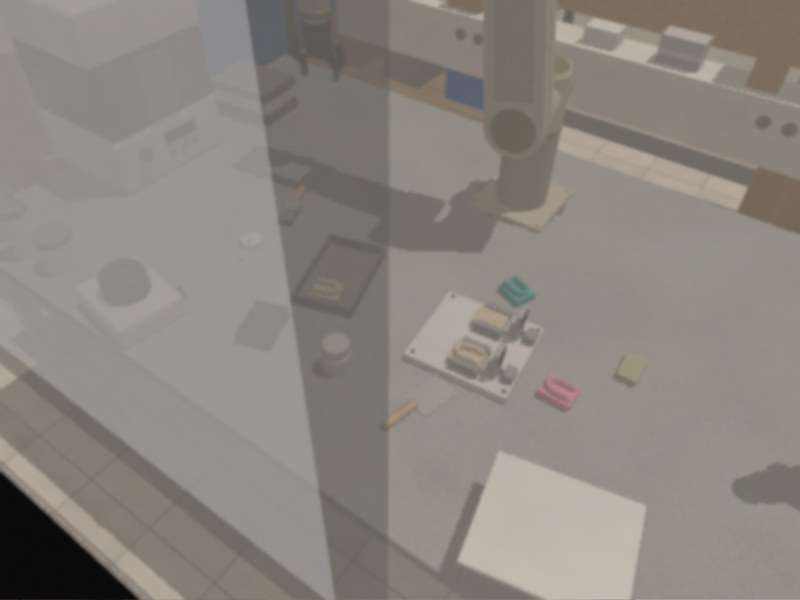

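View pics/d0b.png

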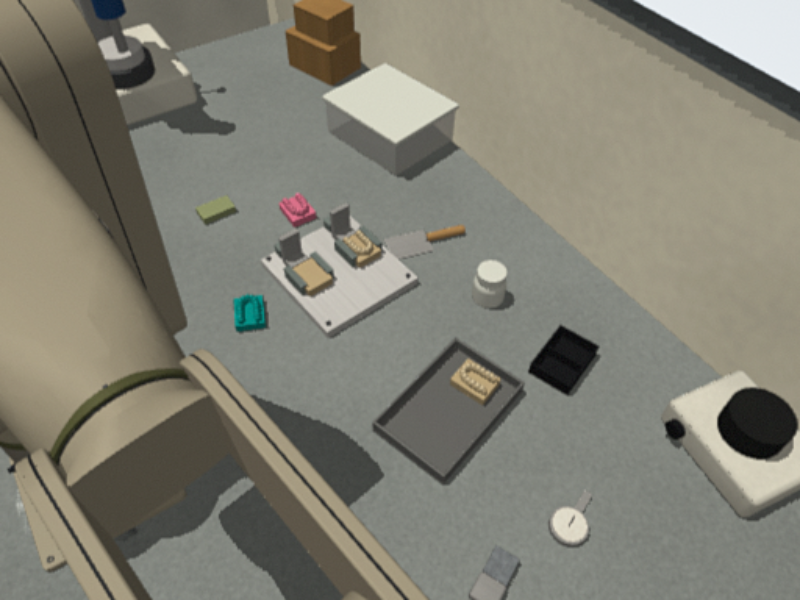

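The side view shows the ridged cast in the far bay at about (357,243), a flat blank in the near bay at (310,272), the pan at (450,410) with the partner cast at (476,380). The pink (297,208) and turquoise (250,312) look-alikes are outside the stand. The scene view agrees: cast (470,352), blank (490,318). Next I fit the stand and pan from depth.

```bash
python3 - <<'E'
from h import *
s=0.64
def px(P,u,v): 
    u,v=int(u*s),int(v*s); return np.round(np.nanmedian(P[v-1:v+2,u-1:u+2].reshape(-1,3),0),1)
S=np.load("s0.npy");D=np.load("d0.npy")
for n,u,v in [("cast",357,243),("blank",310,275),("partner",476,380),("panfl",430,420),("plate_n",288,246),("deck",340,310),("table",240,360),("pink",297,208)]: print("side",n,px(D,u,v))
for n,u,v in [("cast",470,352),("blank",490,318),("partner",324,289),("panfl",340,262),("deck",440,330),("table",560,330)]: print("scene",n,px(S,u,v))
# stand deck & pan rect
for nm,P in(("side",D),("scene",S)):
  for what,c,z0,z1,rad in(("deck",px(D,340,290),13,27,190),("pan",px(D,430,420),24,36,170)):
    Q=P.reshape(-1,3);m=(abs(Q[:,2]-(z0+z1)/2)<(z1-z0)/2)&(np.hypot(*(Q[:,:2]-c[:2]).T)<rad)
    img=m.reshape(384,512).astype(np.uint8); k,l,st,_=cv2.connectedComponentsWithStats(img)
    for i in (np.argsort(-st[1:,4])[:2]+1):
      q=P[l==i][:,:2].astype(np.float32); print(nm,what,st[i,4],cv2.minAreaRect(q))
a=cv2.imread("pics/d0.png");cv2.imwrite("pics/crop.png",cv2.resize(a[120:220,150:290],None,fx=5,fy=5,interpolation=cv2.INTER_CUBIC))
E
```

```text
side cast [601.  191.8  40.5]
side blank [478.9 165.9  40.6]
side partner [ 609.7 -194.5   27.5]
side panfl [ 507.  -203.6    4.6]
side plate_n [468.1 229.5  75.2]
side deck [491.5  74.9  20. ]
side table [286.8  87.3  -0. ]
side pink [555.8 370.4  21.4]
scene cast [1247.4  483.3  877. ]
scene blank [1247.3  489.   899.8]
scene partner [1247.1  409.6  869.6]
scene panfl [1247.2  419.7  890.8]
scene deck [1247.   469.1  880. ]
scene table [1247.2  514.3  909.5]
side deck 2612 ((542.2423706054688, 167.17239379882812), (222.98834228515625, 239.7655029296875), 5.1333909034729)
side deck 180 ((354.9134216308594, 163.63987731933594), (74.59736633300781, 37.90294647216797), 67.78409576416016)
side pan 608 ((543.7745971679688, -206.289794921875), (233.12353515625, 151.02670288085938), 16.22891616821289)
side pan 260 ((609.518798828125, -191.06785583496094), (56.75482940673828, 69.12258911132812), 18.22334861755371)
```

View pics/crop.png

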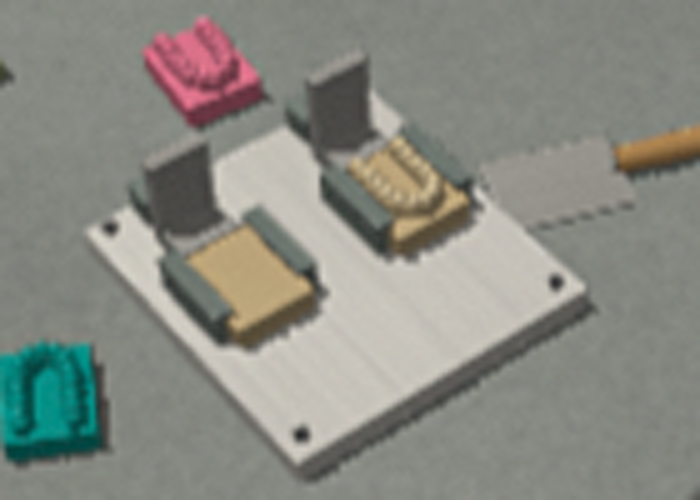

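The crop confirms it: the ridged cast is in the far bay (400,190 in the crop) and the plain blank is in the near bay (250,285). Tool yaw will be set to 95.1°, so tool x = stand +y and tool y = stand +x.

```bash
python3 -m handwheel '[[0,0,-0.01,0,0,-7,0.085],[0,0,-0.01,0,0,-7,0.085],[0,0,-0.01,0,0,-7,0.085],[0,0,-0.01,0,0,-7,0.085],[0,0,-0.01,0,0,-7,0.085],[0,0,0,0,0,-7,0.085],[0,0,0,0,0,-7,0.085],[0,0,0,0,0,-7,0.085]]'
python3 -m handwheel '[[0,0,0,0,0,-7,0.0],[0,0,0,0,0,-7,0.0],[0,0,0,0,0,-7,0.0],[0,0,0,0,0,-4.2,0.0],[0.015,0.01,0,0,0,0,0.0],[0.032,0.019,0,0,0,0,0.0],[0.032,0.019,0,0,0,0,0],[0.032,0.019,0,0,0,0,0]]'
python3 -m handwheel '[[0.032,0.019,0,0,0,0,0.0],[0.032,0.019,0,0,0,0,0.0],[0.032,0.019,0,0,0,0,0],[0.032,0.019,0,0,0,0,0],[0.032,0.019,0,0,0,0,0.0],[0.032,0.019,0,0,0,0,0.0],[0.032,0.019,0,0,0,0,0],[0.032,0.019,0,0,0,0,0]]'
python3 -m handwheel '[[0.032,0.019,0,0,0,0,0.0],[0.032,0.019,0,0,0,0,0.0],[0.032,0.019,0,0,0,0,0],[0.032,0.019,0,0,0,0,0],[0.032,0.019,0,0,0,0,0.0],[0.032,0.019,0,0,0,0,0.0],[0.032,0.019,0,0,0,0,0],[0.032,0.019,0,0,0,0,0]]'
```

```text
time: 0.77
tool_pos: [144.2, -582.3, 300.0]
tcp_rot: [-180.0, -0.0, 70.3]
ft_force: [0.2, 0.4, 0.6]
finger_gap: 85.1
grip_force: 0.0
time: 1.43
tool_pos: [201.2, -464.4, 299.3]
tcp_rot: [-180.0, -0.1, 95.1]
ft_force: [1.2, 0.4, 0.7]
finger_gap: -0.1
grip_force: 0.0
time: 2.1
tool_pos: [329.8, -195.6, 300.1]
tcp_rot: [180.0, -0.0, 95.1]
ft_force: [0.2, 0.7, 0.2]
finger_gap: -0.1
grip_force: 0.0
time: 2.77
tool_pos: [458.5, 73.2, 300.0]
tcp_rot: [-180.0, 0.0, 95.1]
ft_force: [1.0, -1.7, -0.1]
finger_gap: 0.2
grip_force: 0.0
```

```bash
python3 -m handwheel '[[0.027,0.0185,0,0,0,0,0.0],[0.027,0.0185,0,0,0,0,0.0],[0.027,0.0185,0,0,0,0,0.0],[0.027,0.0185,0,0,0,0,0.0],[0.027,0.0185,0,0,0,0,0.0],[0,0,0,0,0,0,0],[0,0,0,0,0,0,0]]'
python3 - <<'E'
from h import *
im,P=snap("wrist","w1"); print(r.sense()["tool_pos"],r.tip_reach)
Q=P.reshape(-1,3)
m=(abs(Q[:,2]-20)<6)&(np.hypot(Q[:,0]-542,Q[:,1]-167)<185)
img=m.reshape(384,512).astype(np.uint8);k,l,st,_=cv2.connectedComponentsWithStats(img);i=np.argmax(st[1:,4])+1
q=P[l==i];print(cv2.minAreaRect(q[:,:2].astype(np.float32)),np.median(q[:,2]))
a=np.radians(5.13);L=np.c_[(Q[:,:2]-[543.3,154.7])@np.array([[np.cos(a),-np.sin(a)],[np.sin(a),np.cos(a)]]),Q[:,2]]
for nm,x0 in(("near",-60),("far",60)):
  t=L[(abs(L[:,0]-x0)<32)&(abs(L[:,1]-86)<15)&(L[:,2]>88)]; print(nm,"plate top",len(t),np.percentile(t,[2,50,98],0).round(1) if len(t) else 0)
  t=L[(abs(L[:,0]-x0)<22)&(L[:,1]>-40)&(L[:,1]<54)&(L[:,2]>34)]; print("part",np.percentile(t,[2,50,98],0).round(1))
  t=L[(abs(L[:,0]-x0)<40)&(L[:,1]>-3)&(L[:,1]<54)&(abs(L[:,2]-47)<2)]; print("lips",np.percentile(t,[2,50,98],0).round(1))
E
```

```text
time: 3.35
tool_pos: [538.2, 215.1, 298.6]
tcp_rot: [-179.8, 0.0, 95.2]
ft_force: [-0.1, 0.4, 0.5]
finger_gap: 0.1
grip_force: 0.0
[538.04877393 214.15059722 299.18771366] 19.0
((542.8406372070312, 167.7938690185547), (221.23866271972656, 235.68687438964844), 5.4789228439331055) 19.935575217566964
near plate top 3908 [[-71.5  71.1  92.7]
 [-44.8  71.9 353.8]
 [-28.8  92.4 376.9]]
part [[-81.1 -12.9  38.1]
 [-59.3  22.   39.8]
 [-38.6  53.5 355.7]]
lips [[-96.3  -1.6  45.2]
 [-35.4  25.7  46.7]
 [-21.8  52.8  48.2]]
far plate top 3891 [[ 28.8  71.1  92.9]
 [ 45.   71.9 353.6]
 [ 72.7  93.1 375. ]]
part [[ 38.8 -11.2  38.8]
 [ 59.2  25.   47.8]
 [ 80.2  53.6 355.2]]
lips [[24.3 -1.7 45.4]
 [50.8 26.7 47.1]
 [97.  52.8 48.8]]
```

View pics/w1.png

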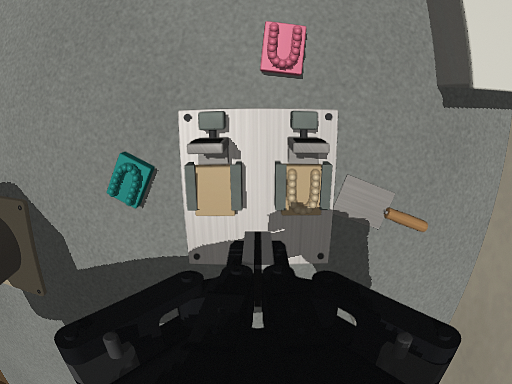

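The wrist view shows the far bay with the ridged cast at (303,190) and its plate at (307,145), and the near bay with the blank at (215,190). The deck rectangle agrees with the side view to within 1 mm.

```bash
python3 - <<'E'
from h import *
Q=np.load("w1.npy").reshape(-1,3); a=np.radians(5.45)
L=np.c_[(Q[:,:2]-[544.0,155.3])@np.array([[np.cos(a),-np.sin(a)],[np.sin(a),np.cos(a)]]),Q[:,2]];L=L[L[:,2]<110]
for x0 in(-60,60):
  t=L[(abs(L[:,0]-x0)<32)&(abs(L[:,1]-86)<15)&(L[:,2]>90)];print("plate",len(t),np.percentile(t,[3,50,97],0).round(1).tolist())
  for s in(-1,1):
    t=L[(abs(L[:,0]-x0-s*30)<12)&(L[:,1]>-10)&(L[:,1]<62)&(abs(L[:,2]-47)<2.5)];print("lip",np.percentile(t,[3,50,97],0).round(1).tolist())
  t=L[(abs(L[:,0]-x0)<21)&(L[:,1]>-40)&(L[:,1]<54)&(L[:,2]>34)];print("part",np.percentile(t,[3,50,97],0).round(1).tolist())
s=r.sense();p=np.array(s["tool_pos"])[:2]-[544,155.3];print("tcp local",p@np.array([[np.cos(a),-np.sin(a)],[np.sin(a),np.cos(a)]]),s["tool_pos"],s["tcp_rot"])
E
```

```text
plate 426 [[-78.5, 80.8, 90.4], [-58.9, 87.3, 94.5], [-40.7, 93.8, 96.0]]
lip [[-97.2, -1.5, 45.3], [-89.9, 28.4, 46.7], [-83.2, 56.7, 48.1]]
lip [[-35.9, -1.3, 45.2], [-29.2, 27.9, 46.6], [-22.5, 57.2, 48.0]]
part [[-79.8, -12.6, 38.2], [-59.9, 21.6, 39.7], [-40.3, 52.5, 41.2]]
plate 451 [[39.5, 81.5, 90.6], [58.5, 88.0, 94.6], [79.2, 94.5, 96.1]]
lip [[23.6, -1.5, 45.3], [30.8, 29.1, 46.9], [40.3, 56.8, 48.9]]
lip [[83.2, -2.0, 45.6], [89.9, 28.7, 47.1], [96.6, 57.2, 48.7]]
part [[39.8, -11.4, 38.8], [60.1, 23.8, 47.9], [78.9, 51.8, 54.9]]
tcp local [-0.33486608 59.14979078] [538.04877393 214.15059722 299.18771366] [-1.79882442e+02  4.16295347e-02  9.51777351e+01]
```

```bash
python3 -m handwheel '[[0.028,0.030,0,0,0,-0.35,0.0],[0.028,0.030,0,0,0,0,0],[0,0,0.035,0,0,0,0],[0,0,0.035,0,0,0,0],[0,0,0.035,0,0,0,0],[0,0,0.035,0,0,0,0],[0,0,0.035,0,0,0,0],[0,0,0.02,0,0,0,0]]'
python3 -m handwheel '[[0,0,0.015,0,0,0,0.0],[0,0,0.01,0,0,0,0],[0,0,0,0,0,0,0],[-0.004,0,0,0,0,0,0],[-0.004,0,0,0,0,0,0],[-0.003,0,0,0,0,0,0]]'
```

```text
time: 4.07
tool_pos: [590.6, 272.9, 100.8]
tcp_rot: [-179.7, 0.1, 95.4]
ft_force: [-1.0, 0.2, -1.3]
finger_gap: -0.1
grip_force: 0.0
time: 4.57
tool_pos: [595.6, 264.3, 82.8]
tcp_rot: [179.8, -0.1, 95.5]
ft_force: [0.4, 3.9, 2.0]
finger_gap: 0.0
grip_force: 2.1
```

```bash
python3 -m handwheel '[[-0.0045,0,0,0,0,0,0.0],[-0.0045,0,0,0,0,0,0.0],[-0.0045,0,0,0,0,0,0.0],[-0.0045,0,0,0,0,0,0.0],[-0.0045,0,0,0,0,0,0.0],[-0.0045,0,0,0,0,0,0.0],[-0.0045,0,0,0,0,0,0.0],[-0.0045,0,0,0,0,0,0.0]]'
python3 -m handwheel '[[-0.0045,0,0,0,0,0,0.0],[-0.0045,0,0,0,0,0,0.0],[-0.0045,0,0,0,0,0,0.0],[-0.0045,0,0,0,0,0,0.0],[-0.003,0,0,0,0,0,0.0],[-0.003,0,0,0,0,0,0.0],[-0.003,0,0,0,0,0,0.0],[-0.003,0,0,0,0,0,0.0]]'
```

```text
time: 5.23
tool_pos: [598.9, 230.2, 82.8]
tcp_rot: [179.7, -0.2, 95.5]
ft_force: [0.2, 9.3, 2.8]
finger_gap: -0.2
grip_force: 4.7
time: 5.9
tool_pos: [601.7, 201.1, 82.9]
tcp_rot: [179.7, -0.2, 95.5]
ft_force: [0.3, 12.5, 3.0]
finger_gap: 0.0
grip_force: 6.1
```

```bash
python3 -m handwheel '[[-0.002,0,0,0,0,0,0.0],[-0.002,0,0,0,0,0,0.0],[-0.002,0,0,0,0,0,0.0],[-0.001,0,0,0,0,0,0]]'
python3 -m handwheel '[[-0.001,0,0,0,0,0,0.0],[-0.001,0,0,0,0,0,0.0],[0,0,0,0,0,0,0]]'
```

```text
time: 6.23
tool_pos: [602.4, 194.2, 82.9]
tcp_rot: [179.7, -0.2, 95.5]
ft_force: [-0.9, 13.4, 3.0]
finger_gap: -0.6
grip_force: 6.3
time: 6.48
tool_pos: [602.4, 193.5, 82.9]
tcp_rot: [179.7, -0.3, 95.5]
ft_force: [-0.6, 17.7, 2.1]
finger_gap: 0.0
grip_force: 8.7
```

```bash
python3 -m handwheel '[[-0.001,0,0,0,0,0,0.0],[-0.001,0,0,0,0,0,0.0],[0,0,0,0,0,0,0]]'
```

```text
time: 6.73
tool_pos: [602.4, 193.3, 83.0]
tcp_rot: [179.7, -0.5, 95.6]
ft_force: [0.1, 26.5, 0.8]
finger_gap: 0.2
grip_force: 12.7
```

The force rises with no further travel, so the ejector is home. I retreat with the spring and then lift to look.

```bash
python3 -m handwheel '[[0.004,0,0,0,0,0,0],[0.008,0,0,0,0,0,0],[0.012,0,0,0,0,0,0],[0.015,0,0,0,0,0,0],[0.015,0,0,0,0,0,0],[0.015,0,0,0,0,0,0],[0.015,0,0,0,0,0,0],[0.008,0,0,0,0,0,0]]'
python3 -m handwheel '[[0,0,0,0,0,0,0],[0,0,-0.035,0,0,0,0],[0,0,-0.035,0,0,0,0],[0,0,-0.035,0,0,0,0],[-0.02,0,-0.03,0,0,0,0],[-0.03,0,-0.01,0,0,0,0.085],[-0.03,0,0,0,0,0,0.085],[-0.02,0,0,0,0,0,0.085]]'
python3 -m handwheel '[[0,0,0,0,0,0,0.085],[0,0,0,0,0,0,0.085]]'
python3 - <<'E'
from h import *
im,P=snap("wrist","w2"); Q=P.reshape(-1,3); a=np.radians(5.45); M=np.array([[np.cos(a),-np.sin(a)],[np.sin(a),np.cos(a)]])
L=np.c_[(Q[:,:2]-[544.0,155.3])@M,Q[:,2]]
s=r.sense();print("tcp local",(np.array(s["tool_pos"])[:2]-[544,155.3])@M,s["tool_pos"],s["tcp_rot"])
for n,c,z in(("cast",(60,-50),(35,60)),("blank",(-60,20),(35,43))):
  m=(abs(L[:,0]-c[0])<40)&(abs(L[:,1]-c[1])<43)&(L[:,2]>z[0])&(L[:,2]<z[1]);t=L[m]
  print(n,np.percentile(t,[2,50,98],0).round(1).tolist(),cv2.minAreaRect(t[:,:2].astype(np.float32)))
for x0 in(-60,60):
  t=L[(abs(L[:,0]-x0)<32)&(abs(L[:,1]-80)<25)&(L[:,2]>90)&(L[:,2]<110)];print("plate",len(t),np.percentile(t,[3,50,97],0).round(1).tolist())
E
```

```text
time: 7.4
tool_pos: [591.9, 280.9, 79.9]
tcp_rot: [-180.0, 0.0, 95.5]
ft_force: [-0.2, 0.0, -0.4]
finger_gap: -0.1
grip_force: 0.0
time: 8.07
tool_pos: [603.0, 176.7, 226.9]
tcp_rot: [179.9, 0.1, 95.4]
ft_force: [0.3, -0.8, -0.3]
finger_gap: 35.8
grip_force: 0.0
time: 8.23
tool_pos: [602.2, 177.8, 224.9]
tcp_rot: [-180.0, 0.0, 95.3]
ft_force: [-0.1, -0.9, -0.5]
finger_gap: 60.3
grip_force: 0.0
tcp local [59.99004184 17.99283194] [602.00994805 178.90917298 224.87980931] [-1.79951288e+02  3.49912046e-03  9.53741985e+01]
cast [[33.0, -78.2, 37.2], [59.6, -41.6, 40.0], [86.5, -12.4, 54.1]] ((59.888275146484375, -46.282501220703125), (69.49210357666016, 56.527626037597656), 89.76104736328125)
blank [[-84.3, -11.1, 36.5], [-59.8, 24.4, 39.1], [-22.5, 61.3, 40.8]] ((-58.659278869628906, 24.98591423034668), (74.03794860839844, 75.9100341796875), 0.6398401260375977)
plate 580 [[-78.5, 82.8, 90.3], [-58.3, 89.0, 93.8], [-39.5, 95.9, 95.2]]
plate 714 [[40.5, 83.5, 90.7], [59.9, 89.5, 94.0], [79.3, 95.6, 95.5]]
```

View pics/w2.png

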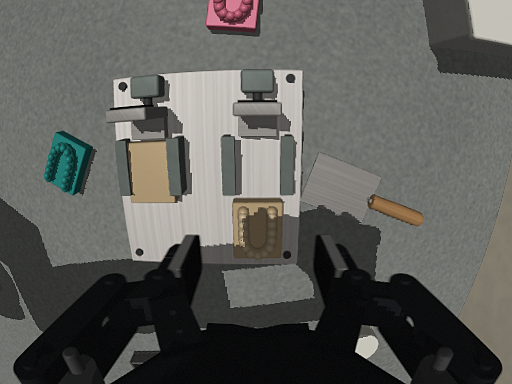

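The cast is clear on the deck at (257,228), with its middle at local (60,-47). The blank is unmoved at (152,170) and the plate has sprung back. Grasping now.

```bash
python3 -m handwheel '[[-0.033,0,0.02,0,0,0,0.085],[-0.033,0,0.02,0,0,0,0.085],[0,0,0.03,0,0,0,0.085],[0,0,0.03,0,0,0,0.085],[0,0,0.03,0,0,0,0.085],[0,0,0.02,0,0,0,0.085],[0,0,0.015,0,0,0,0.085],[0,0,0.01,0,0,0,0.085]]'
python3 -m handwheel '[[0,0,0.008,0,0,0,0.085],[0,0,0,0,0,0,0.085]]'
python3 -m handwheel '[[0,0,0,0,0,0,0.065],[0,0,0,0,0,0,0.06],[0,0,0,0,0,0,0.045],[0,0,0,0,0,0,0.045],[0,0,0,0,0,0,0.045],[0,0,0,0,0,0,0.045]]' 40
```

```text
time: 8.95
tool_pos: [606.5, 114.8, 47.2]
tcp_rot: [-179.8, -0.0, 95.5]
ft_force: [-0.1, -0.3, -1.3]
finger_gap: 85.0
grip_force: 0.0
time: 9.12
tool_pos: [607.3, 114.4, 40.5]
tcp_rot: [-179.8, -0.0, 95.5]
ft_force: [-0.5, 0.4, -0.6]
finger_gap: 85.1
grip_force: 0.0
time: 9.62
tool_pos: [609.7, 114.1, 44.1]
tcp_rot: [179.8, -0.0, 95.5]
ft_force: [0.5, 0.8, 6.0]
finger_gap: 54.7
grip_force: 44.4
```

```bash
python3 -m handwheel '[[0,0,-0.005,0,0,0,0.045],[0,0,-0.01,0,0,0,0.045],[0,0,-0.02,0,0,0,0.045],[0,0,-0.02,0,0,0,0.045],[0,0,-0.02,0,0,0,0.045],[0,0,-0.02,0,0,0,0.045],[0,0,-0.015,0,0,0,0.045],[0,0,0,0,0,0,0.045]]'
python3 - <<'E'
from h import *
im,P=snap("wrist","w3"); s=r.sense();print(s["tool_pos"],s["tcp_rot"],s["finger_gap"],s["grip_force"],s["ft_force"])
t=(P-np.array(s["tool_pos"])).reshape(-1,3); m=(np.hypot(t[:,0],t[:,1])<45)&(abs(t[:,2])<40);print(np.percentile(t[m],[2,10,50,90,98],0).round(1).tolist())
sd,S=snap("side","d3")
Q=S.reshape(-1,3);m=(abs(Q[:,2]-30)<6)&(np.hypot(Q[:,0]-543,Q[:,1]+206)<150)
l=cv2.connectedComponentsWithStats(m.reshape(384,512).astype(np.uint8));
for i in np.argsort(-l[2][1:,4])[:2]+1: q=S[l[1]==i];print(len(q),cv2.minAreaRect(q[:,:2].astype(np.float32)))
cv2.imwrite("pics/w3b.png",np.hstack([im[100:384,100:420],sd[100:384,150:450]]))
E
```

```text
time: 10.28
tool_pos: [610.7, 114.1, 157.4]
tcp_rot: [179.6, -0.0, 95.5]
ft_force: [1.2, -0.2, -1.7]
finger_gap: 54.9
grip_force: 43.5
[609.89554146 114.00639575 155.09823047] [1.79733777e+02 2.70822478e-04 9.54580430e+01] 54.81197376661434 43.49772870540619 [-0.21430293 -0.51003917 -2.93257638]
[[-41.3, -28.3, -15.2], [-29.2, -17.8, -5.6], [-0.3, 8.6, 3.0], [28.0, 30.4, 31.1], [40.6, 34.5, 38.3]]
602 ((543.7493896484375, -206.06570434570312), (232.69949340820312, 151.15785217285156), 16.737171173095703)
245 ((609.34228515625, -191.27719116210938), (56.61405563354492, 69.35494995117188), 18.597633361816406)
```

View pics/w3b.png

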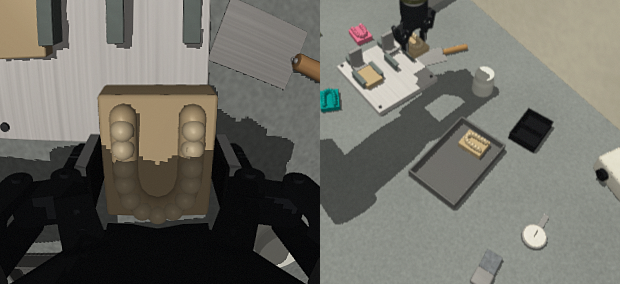

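The cast is held level, ridge up, with 44 N grip. I turn by 11° and carry it to the pan's free side.

```bash
python3 -m handwheel '[[0,0,0,0,0,-3.5,0.045],[0,0,0,0,0,-4,0.045],[0,0,0,0,0,-3.5,0.045],[-0.011,-0.0073,0,0,0,0,0.045],[-0.022,-0.0146,0,0,0,0,0.045],[-0.022,-0.0146,0,0,0,0,0.045],[-0.022,-0.0146,0,0,0,0,0.045],[-0.022,-0.0146,0,0,0,0,0.045]]'
python3 -m handwheel '[[-0.022,-0.0146,0,0,0,0,0.045],[-0.022,-0.0146,0,0,0,0,0.045],[-0.022,-0.0146,0,0,0,0,0.045],[-0.022,-0.0146,0,0,0,0,0.045],[-0.022,-0.0146,0,0,0,0,0.045],[-0.022,-0.0146,0,0,0,0,0.045],[-0.022,-0.0146,0,0,0,0,0.045],[-0.022,-0.0146,0,0,0,0,0.045]]'
python3 -m handwheel '[[-0.011,-0.0073,0,0,0,0,0.045],[0,0,0,0,0,0,0.045],[0,0,0,0,0,0,0.045]]'
python3 - <<'E'
from h import *
p=np.mean([r.sense()["tool_pos"]],0); print(p); im,P=snap("wrist","w4")
Q=P.reshape(-1,3);m=(abs(Q[:,2]-30)<5)&(np.hypot(Q[:,0]-543,Q[:,1]+206)<150);print(cv2.minAreaRect(Q[m][:,:2].astype(np.float32)))
m=(abs(Q[:,2]-5)<4)&(np.hypot(Q[:,0]-543,Q[:,1]+206)<70);print("floor",np.median(Q[m],0),m.sum())
t=Q-p;m=(np.hypot(t[:,0],t[:,1])<50)&(abs(t[:,2])<20)&(np.arange(len(Q))//512<330); h,e=np.histogram(t[m][:,2],np.arange(-20,21,2));print(dict(zip(e,h)))
E
```

```text
time: 11.05
tool_pos: [571.7, -1.1, 150.5]
tcp_rot: [-179.8, -0.0, 106.4]
ft_force: [0.2, 0.4, -1.9]
finger_gap: 54.9
grip_force: 43.4
time: 11.72
tool_pos: [509.4, -202.7, 150.7]
tcp_rot: [-179.9, -0.1, 106.4]
ft_force: [0.0, 0.2, -2.6]
finger_gap: 54.9
grip_force: 43.4
time: 11.97
tool_pos: [506.4, -214.4, 151.2]
tcp_rot: [-179.9, -0.1, 106.3]
ft_force: [0.9, 0.3, -3.1]
finger_gap: 54.7
grip_force: 43.4
[ 506.44131754 -214.42511106  151.18650948]
((544.2547607421875, -204.237060546875), (230.59718322753906, 150.51174926757812), 16.358074188232422)
floor [ 534.608665   -181.32944886    4.55337594] 8655
{np.int64(-20): np.int64(112), np.int64(-18): np.int64(114), np.int64(-16): np.int64(130), np.int64(-14): np.int64(112), np.int64(-12): np.int64(170), np.int64(-10): np.int64(181), np.int64(-8): np.int64(372), np.int64(-6): np.int64(6354), np.int64(-4): np.int64(1125), np.int64(-2): np.int64(231), np.int64(0): np.int64(521), np.int64(2): np.int64(1025), np.int64(4): np.int64(1168), np.int64(6): np.int64(1500), np.int64(8): np.int64(2505), np.int64(10): np.int64(592), np.int64(12): np.int64(203), np.int64(14): np.int64(186), np.int64(16): np.int64(160), np.int64(18): np.int64(168)}
```

View pics/w4.png

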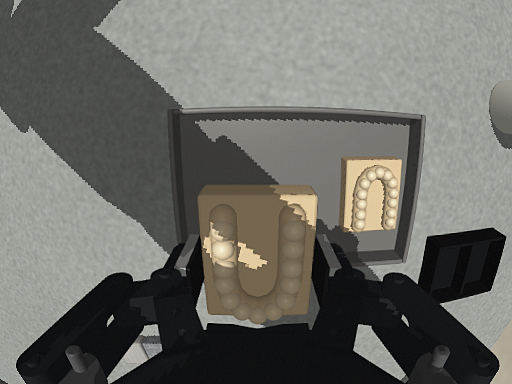

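The held cast's underside is 25 mm below the TCP and the pan floor is at z≈5. The partner is at (372,193) and the free floor lies to its left. I shift 10 mm toward the partner and lower gently.

```bash
python3 -m handwheel '[[0,0.005,0,0,0,0,0.045],[0,0.005,0.01,0,0,0,0.045],[0,0,0.02,0,0,0,0.045],[0,0,0.02,0,0,0,0.045],[0,0,0.02,0,0,0,0.045],[0,0,0.02,0,0,0,0.045],[0,0,0.015,0,0,0,0.045],[0,0,0,0,0,0,0.045]]'
python3 -m handwheel '[[0,0,0.005,0,0,0,0.045],[0,0,0.003,0,0,0,0.045],[0,0,0,0,0,0,0.045]]'
```

```text
time: 12.68
tool_pos: [514.7, -208.6, 42.5]
tcp_rot: [-179.7, -0.3, 106.5]
ft_force: [-0.2, 0.9, -2.8]
finger_gap: 55.0
grip_force: 43.4
time: 12.93
tool_pos: [517.6, -211.1, 39.6]
tcp_rot: [180.0, 0.0, 106.5]
ft_force: [-0.3, 0.4, -2.3]
finger_gap: 54.9
grip_force: 43.4
```

```bash
python3 -m handwheel '[[0,0,0.003,0,0,0,0.045],[0,0,0.002,0,0,0,0.045],[0,0,0,0,0,0,0.045]]'
python3 -m handwheel '[[0,0,0.0015,0,0,0,0.045],[0,0,0.001,0,0,0,0.045],[0,0,0,0,0,0,0.045]]'
```

```text
time: 13.18
tool_pos: [517.1, -211.4, 34.4]
tcp_rot: [180.0, 0.0, 106.5]
ft_force: [0.2, 0.1, -0.9]
finger_gap: 54.7
grip_force: 43.4
time: 13.43
tool_pos: [516.9, -211.3, 31.7]
tcp_rot: [-180.0, -0.0, 106.5]
ft_force: [0.7, 0.1, -2.3]
finger_gap: 54.7
grip_force: 43.4
```

```bash
python3 -m handwheel '[[0,0,0.001,0,0,0,0.045],[0,0,0.0005,0,0,0,0.045],[0,0,0,0,0,0,0.045]]'
python3 -m handwheel '[[0,0,0.001,0,0,0,0.045],[0,0,0,0,0,0,0.045]]'
```

```text
time: 13.68
tool_pos: [516.9, -211.3, 30.2]
tcp_rot: [-180.0, -0.0, 106.5]
ft_force: [-0.7, -0.7, -1.5]
finger_gap: 54.9
grip_force: 43.4
time: 13.85
tool_pos: [517.1, -211.4, 29.2]
tcp_rot: [180.0, 0.0, 106.5]
ft_force: [0.7, 0.2, -1.9]
finger_gap: 54.5
grip_force: 43.4
```

```bash
python3 -m handwheel '[[0,0,0.001,0,0,0,0.045],[0,0,0,0,0,0,0.045]]'
python3 -m handwheel '[[0,0,0.001,0,0,0,0.045],[0,0,0,0,0,0,0.045]]'
```

```text
time: 14.02
tool_pos: [517.1, -211.4, 29.1]
tcp_rot: [-180.0, -0.0, 106.5]
ft_force: [-4.1, 2.0, 7.0]
finger_gap: 54.8
grip_force: 44.4
time: 14.18
tool_pos: [517.1, -211.4, 29.1]
tcp_rot: [-180.0, -0.0, 106.5]
ft_force: [-9.5, 4.2, 15.4]
finger_gap: 54.7
grip_force: 45.5
```

Floor contact reached. I ease the load, open and lift away.

```bash
python3 -m handwheel '[[0,0,-0.0015,0,0,0,0.045],[0,0,0,0,0,0,0.058],[0,0,0,0,0,0,0.062],[0,0,0,0,0,0,0.068],[0,0,0,0,0,0,0.074],[0,0,0,0,0,0,0.08],[0,0,0,0,0,0,0.08],[0,0,0,0,0,0,0.08]]'
python3 -m handwheel '[[0,0,-0.005,0,0,0,0.08],[0,0,-0.01,0,0,0,0.08],[0,0,-0.025,0,0,0,0.08],[0,0,-0.035,0,0,0,0.08],[0,0,-0.035,0,0,0,0.08],[-0.02,0,-0.035,0,0,0,0.08],[-0.035,0,-0.02,0,0,0,0.08],[0,0,0,0,0,0,0.08]]'
python3 -m handwheel '[[-0.02,0,-0.02,0,0,0,0.08],[0,0,0,0,0,0,0.08],[0,0,0,0,0,0,0.08]]'
python3 - <<'E'
from h import *
w,P=snap("wrist","w5"); sd,S=snap("side","d5")
for nm,X in(("w",P),("s",S)):
  Q=X.reshape(-1,3);m=(abs(Q[:,2]-28)<8)&(np.hypot(Q[:,0]-544,Q[:,1]+205)<150)
  l=cv2.connectedComponentsWithStats(m.reshape(384,512).astype(np.uint8))
  for i in np.argsort(-l[2][1:,4])[:3]+1: q=X[l[1]==i];print(nm,len(q),cv2.minAreaRect(q[:,:2].astype(np.float32)),np.median(q[:,2]))
cv2.imwrite("pics/end.png",np.hstack([w[:,60:450],sd[100:484,130:450]]) if 0 else np.hstack([w[80:364,60:450],sd[100:384,130:450]]))
E
```

```text
time: 14.85
tool_pos: [517.0, -211.3, 28.7]
tcp_rot: [-180.0, -0.0, 106.5]
ft_force: [0.5, 0.1, 0.4]
finger_gap: 79.8
grip_force: 0.0
time: 15.52
tool_pos: [536.3, -270.1, 202.5]
tcp_rot: [179.5, 0.7, 106.4]
ft_force: [0.8, -0.6, 0.1]
finger_gap: 80.2
grip_force: 0.0
time: 15.77
tool_pos: [538.9, -284.3, 215.6]
tcp_rot: [179.9, 0.1, 106.4]
ft_force: [0.5, 0.3, 0.3]
finger_gap: 80.0
grip_force: 0.0
w 3871 ((543.2359619140625, -203.47830200195312), (230.75802612304688, 150.66209411621094), 16.787540435791016) 27.329795141834694
w 2922 ((517.0394287109375, -211.5198211669922), (56.5909423828125, 69.45616149902344), 15.97900676727295) 23.432463957349626
w 2632 ((609.6560668945312, -187.98716735839844), (56.398502349853516, 69.98358917236328), 18.311708450317383) 23.37619577396046
s 696 ((544.005615234375, -206.26345825195312), (232.26162719726562, 151.43844604492188), 16.25597381591797) 28.295918958297285
s 391 ((517.32373046875, -214.07730102539062), (57.452598571777344, 70.76846313476562), 15.78915786743164) 25.623465635662775
s 101 ((618.4100341796875, -214.2015380859375), (55.66917419433594, 20.38311767578125), 18.281145095825195) 25.39263187459322
```

View pics/end.png

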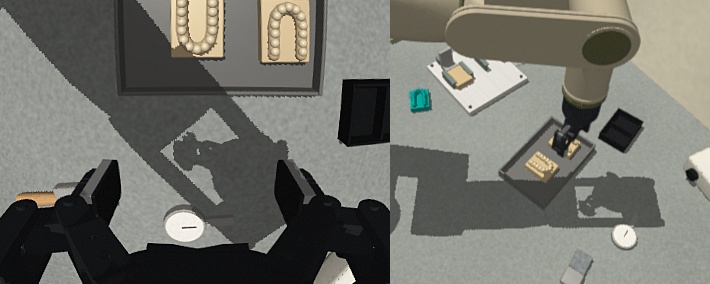

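The cast sits flat, ridge up, at (197,28) on the pan floor beside the undisturbed partner at (285,32). The blank is still in its bay and the gripper is clear.

```bash
python3 -c "
from bench import r
print(r.hand_in())"
```

```text
the job is handed in; nothing more can be done
None
```

The finished cast was ejected by pressing the far ejector fully home. It now sits ridge up on the pan floor beside the partner, the blank stayed in its bay, and the job is handed in at about 16 s.

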